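Tray up two thin glass jars from under the garage shelf and count the tray

ROBOT

A 6-joint arm with a two-finger parallel gripper is mounted at the origin on the work surface. World frame = base frame: x ahead of the robot, y to its left, z up, the work surface at z = 0. Lengths are in m, angles in rad, forces in N, time in s.
With the tool pointing down it reaches from about 0.25 to 0.725 m from the base axis. Payload 4 kg.
Tool frame: the origin (TCP) lies at the very end of the fingers, on their centre line; the grasp point (between the pads) lies 19 mm behind it; z points along the fingers, y is the line along which they close (so a half turn about z gives the same grasp; the last joint's range is limited). The gripper opens to 85 mm and grips with 20 to 120 N. Pads are 22 mm wide; open, the fingers measure 114 mm over their backs; the gripper's body (76 mm by 85 mm) begins 54 mm behind the grasp point. The pads swing forward as they close: fully open they stand 13 mm farther back than shut.
Start: joints at [1.129, 0.241, 0.005, 1.335, 0, 1.571], TCP at [0.214, 0.452, 0.231] pointing down, gripper open.
Joint ranges: [-2.72, 2.72], [-1.05, 1.87], [-1.09, 1.28], [-1.99, 2.15], [-1.42, 1.44], [-3.14, 3.14]. Speed limits (rad/s): [2.79, 2.79, 3.14, 3.14, 3.14, 3.14].

INTERFACE

Orientations are given as a unit quaternion [x, y, z, w].
In Python, from workcell import monitor, viewer, job gives the robot as it stands.
- The arm moves only by the tool arm_command, never from a script. Its argument "increments" is a list of rows, each an object of numbers: "dx", "dy", "dz": the shift along the tool's x, y, z in cm; "wx", "wy", "wz": the turn, a rotation vector about the tool's x, y, z in rad; "grip": the finger opening in cm, from 0 to 8.54. In form: [{"dx": .., "dy": .., "dz": .., "wx": .., "wy": .., "wz": .., "grip": ..}, ...]. A call has 1 to 10 rows; each row is the pose to reach, as a shift and turn from the pose commanded when the call began, along the tool's axes at that moment; what a row does not reach only later rows make up. A row lasts 1/10 s, in which the tool goes at most 50 mm and 8.59 degrees, less where a joint would pass 70% of its speed; a pose out of reach is approached as far as the arm can. A call with a gripper value outside its range is refused whole. The fingers move at their own pace and stop on an object; the grip force is fixed at half the most. Time passes only in rows, so rows that repeat a pose let the fingers close. It gives the time, the measured TCP pose, the force, the opening and the grip force at its end, in the units of the state.
- monitor.get_obs(): the state, without advancing time (a new reading comes with each control period).
- viewer.camera(name): name is "scene" or "top" or "wrist"; returns (picture, depth): 400x640x3 uint8, red, green, blue; 400x640 float32, m along the optical axis (not along the pixel's ray), 0 where there is no reading.
- viewer.get_calibration(name): a dict with "fovy" (degrees; the focal length in pixels is half the picture's height over the tangent of half this angle, whatever the lens; pixels are square), "cx", "cy" (the principal point, pixels), "view" (4x4, takes a point from world to camera coordinates). Camera axes: x right, y up, looking along -z (the intrinsics and any distortion apply to the point x, -y, -z); pixel columns grow to the right and rows downward; lengths in m; the calibration is good to about 2 mm. The wrist camera is an equidistant fisheye: a pixel r from the principal point sees the ray r / f radians off the axis. A picture is of the moment at which its call begins: read the wrist's pose just before it. get_calibration takes no time and is no camera call; for the wrist camera it gives the pose at the moment of the call.
- job.job_done(): hands the job in; it is judged then, once.
The state is a dict: "clock": time; "joint_pos": joint angles; "joint_vel": joint speeds; "tau": joint torques, N m; "eef_pos": TCP position; "tool_rot": TCP orientation; "ft_force": force on the tool from outside, world axes, zero at the start; "ft_torque": the same for the moment, N m; "grip_width": finger opening in m; "grasp_force": force on a finger pad.
Only numpy, scipy, OpenCV 4.12 (cv2) and the standard library are available. Lean on these libraries where they do the work, as an engineer would, in place of code of your own. Each camera call takes 0.05 s, during which the arm holds its last target. There are 200 camera calls.

TASK

Take the squat glass jar and the tall narrow glass jar from under the low timber shelf and stand both upright in the padded tray; when both are in and let go, count the loaded tray by swinging the counter's sprung lever fully to its stop and releasing it so that it springs back. The glass is very thin: grip the jars lightly, set them down gently and do not bump them. Leave the tin can on the shelf and everything else where it is.

Things in the scene. Friction and masses are not known exactly. Their poses are not given: they have to be found in the camera images.
- shelf: Low fixed timber shelf 440 (y) x 160 (x), origin under its centre, open front at -x. Floor board top z 18. Top board z 212-230 (goods on it to 282), x -35 to 75: overhangs the jars, so they need a tool tilted 30 to 45 deg, from the front. Posts 38 square at x 45, y +-201. The two jars and the can stand on the floor board near x -30, y -130, 0, 130, in any order.
- squat_jar: Squat empty thin glass jar with a plain metal lid, upright: diameter 64, height 76 (glass wall straight up to 54, lid 60 diameter from 62 to 76). Origin at the centre of its underside, z up its axis. About 0.11 kg. Cracks if the fingers squeeze with more than about 18 N each, or if knocked or pressed against anything with more than about 30 N, or let fall from more than a few mm.
- tall_jar: Tall narrow empty thin glass jar with a plain metal lid, upright: diameter 50, height 112 (glass wall straight up to 90, lid 46 diameter from 98 to 112). Origin at the centre of its underside, z up its axis. About 0.11 kg. As fragile as the squat jar.
- tray: Padded open timber tray, fixed on the table, 180 (x) by 240 (y) outside, rim 25 high, walls 6; padded floor at z 10. Origin at the centre of its underside. Room for both jars side by side along y.
- counter: Stroke counter fixed on the table: base plate 75 x 75 x 6, grey housing 52 (x) by 50 (y), top at z 42, with a row of small windows on its -x face. Origin at the centre of its underside. The lever's pivot is at x 0, y 0, z 50, its axis along the counter's x.
- lever (a joint): Sprung counter lever, rad. 0: at rest, leaning 0.45 rad from vertical to the counter's +y. 0.9: at its stop, leaning 0.45 rad to -y. A spring returns it to 0; about 3 N at the knob at the stop.
- lever_tip (a point): Centre of the lever's black ball knob, 18 in diameter, 60 from the pivot; about 104 above the table at either end of the swing.
- can: Tin can with a paper label, 60 diameter, 90 high, standing on the shelf beside the jars; stays there. Origin at the centre of its underside.
- tape_roll: Roll of paper tape lying flat, 90 outside diameter, 24 high; stays. Origin at the centre of its underside.
- paint_tin: Paint tin, 100 diameter, 120 high; stays. Origin at the centre of its underside.
- mug: White mug, 80 diameter, 90 high; stays. Origin at the centre of its underside.
- screwdriver: Screwdriver lying on the table along its x; stays. Origin under its middle.
- offcut: Timber offcut 150 x 45 x 38, lying; stays. Origin at the centre of its underside.
There are look-alikes about, which are no part of the job. Leave any pink or red look-alike of the squat_jar alone.

How it is judged:
On the way, in this order (a step that is already met when the one before it is completed fails the run):
1. both jars stand upright in the tray, let go (x of squat_jar in the frame of tray between -0.07 and 0.07 m and y of squat_jar in the frame of tray between -0.1 and 0.1 m and z of squat_jar in the frame of tray between 0.004 and 0.017 m and angle between each of squat_jar, tall_jar's own z axis and vertical below 0.08 rad and linear speed of each of squat_jar, tall_jar below 0.02 m/s and contact force between the fingers and squat_jar below 0.1 N and x of tall_jar in the frame of tray between -0.07 and 0.07 m and y of tall_jar in the frame of tray between -0.1 and 0.1 m and z of tall_jar in the frame of tray between 0.004 and 0.017 m and contact force between the fingers and tall_jar below 0.1 N), for 0.2 s.
2. then the counter lever is swung to its stop (value of joint lever above 0.82 rad), for 0.05 s.
3. the lever is let go and back at rest (value of joint lever below 0.08 rad), for 0.1 s.
At the end, for the whole second after the job is handed in: Both jars stand upright (within 0.08 rad) on the padded floor inside the tray's rim, let go and still; the lever is back at rest (below 0.08 rad); the can and the other loose things are within 30 mm of where they were (all of step 1 and value of joint lever below 0.08 rad and distance of each of can, tape_roll, paint_tin, mug, screwdriver, offcut from where it was at the start of the episode below 0.03 m); the robot touches nothing.
It fails at once if a jar is squeezed: fingers and jar press with more than 40 N in all (both fingers together) (contact force between the fingers and squat_jar above 40 N or contact force between the fingers and tall_jar above 40 N).
It fails at once if a jar is knocked or pressed with more than 30 N against the shelf, the tray, the can or the other jar (contact force between any of squat_jar, tall_jar and shelf above 30 N or contact force between any of squat_jar, tall_jar and tray above 30 N or contact force between any of squat_jar, tall_jar and can above 30 N or contact force between any of squat_jar, tall_jar and counter above 30 N or contact force between squat_jar and tall_jar above 30 N).
It fails at once if a jar is dropped: it moves at over 0.4 m/s out of the fingers' hold ((linear speed of squat_jar above 0.4 m/s and contact force between the fingers and squat_jar below 0.1 N) or (linear speed of tall_jar above 0.4 m/s and contact force between the fingers and tall_jar below 0.1 N)).
It fails at once if the can or another loose thing is moved more than 30 mm (distance of any of can, tape_roll, paint_tin, mug, screwdriver, offcut from where it was at the start of the episode above 0.03 m).
It also fails if it takes over 72 s, if anything falls off the work surface, if the arm or the gripper's body presses on something with over 40 N, if the wrist force passes 120 N, or if a joint passes its speed limit or range.

## Working session

There is one attempt and no reset: what is moved stays moved. The work goes in short steps, Python scripts to look and compute and a tool call to move; the robot and the scene stay as the last step left them, time stands still between calls to the robot, and variables do not carry over. Pictures are saved under pics/ and viewed, at most 10 in all, crops included, and the job is handed in when it is done.

Besides the shell and the picture viewer there is one more tool, called after "Call:" by a JSON object that holds its "method" and its "body". arm_command: Moves the arm, as the interface text tells. Its arguments: {"type":"object","properties":{"increments":{"type":"array","items":{"type":"object","properties":{"dx":{"type":"number"},"dy":{"type":"number"},"dz":{"type":"number"},"wx":{"type":"number"},"wy":{"type":"number"},"wz":{"type":"number"},"grip":{"type":"number"}}}}},"required":["increments"]}

```bash
mkdir -p pics; ls
cat > h.py <<'E'
import numpy as np, cv2
from scipy.spatial.transform import Rotation as R
from workcell import monitor, viewer, job
def shot(n,f):
    p,d=viewer.camera(n); cv2.imwrite(f'pics/{f}.png',p[:,:,::-1]); np.save(f'pics/{f}.npy',d)
    c=viewer.get_calibration(n); np.save(f'pics/{f}_c.npy',c,allow_pickle=True); return p,d,c
def cloud(d,c):
    f=200/np.tan(np.radians(c['fovy'])/2)
    v,u=np.mgrid[0:400,0:640]
    P=np.stack([(u-c['cx'])/f*d,-(v-c['cy'])/f*d,-d,np.ones_like(d)],-1)
    return (P@np.linalg.inv(c['view']).T)[...,:3]
def load(f):
    d=np.load(f'pics/{f}.npy'); c=np.load(f'pics/{f}_c.npy',allow_pickle=True).item(); return d,c,cloud(d,c)
E
python3 - <<'E'
from h import *
for n in ('scene','top'):
    p,d,c=shot(n,n); print(n,c)
print(monitor.get_obs())
E
```

```text
pics
scene {'fovy': 56.54236891998029, 'cx': 322.6623346334292, 'cy': 203.09564437973563, 'view': array([[-5.54806248e-02,  9.98459261e-01,  1.00246378e-03,
         4.96298034e-03],
       [-9.43929780e-01, -5.27778342e-02,  3.25900400e-01,
         4.38327352e-01],
       [ 3.25451180e-01,  1.71349024e-02,  9.45403577e-01,
        -1.64592955e+00],
       [ 0.00000000e+00,  0.00000000e+00,  0.00000000e+00,
         1.00000000e+00]])}
top {'fovy': 45.48551884325868, 'cx': 326.34019645703705, 'cy': 196.92312781781732, 'view': array([[-0.01701687, -0.99983924, -0.00564935,  0.04193253],
       [ 0.99682975, -0.01740432,  0.07763719, -0.50609322],
       [-0.07772303, -0.0043103 ,  0.99696567, -1.41723537],
       [ 0.        ,  0.        ,  0.        ,  1.        ]])}
{'clock': 0.1, 'joint_pos': array([ 1.12899735e+00,  2.41342007e-01,  3.90172315e-03,  1.33523086e+00,
       -9.24754019e-06,  1.57077063e+00]), 'joint_vel': array([-0.00110741, -0.00181579,  0.00245838, -0.00058493,  0.00023726,
        0.00038361]), 'tau': array([-3.45237522e-04, -3.73138297e+01,  2.53010130e+01,  1.08517846e-02,
       -5.62888795e-05,  6.10335377e-06]), 'eef_pos': array([0.21354743, 0.45148693, 0.23051614]), 'tool_rot': array([ 2.19094703e-01,  9.75703148e-01, -9.15641114e-04, -2.00893527e-04]), 'ft_force': array([ 0.58065593, -0.59261721, -0.27120138]), 'ft_torque': array([-0.02481245,  0.0297304 , -0.00664694]), 'grasp_force': 0.0, 'grip_width': 0.08539068635706176}
```

View pics/scene.png

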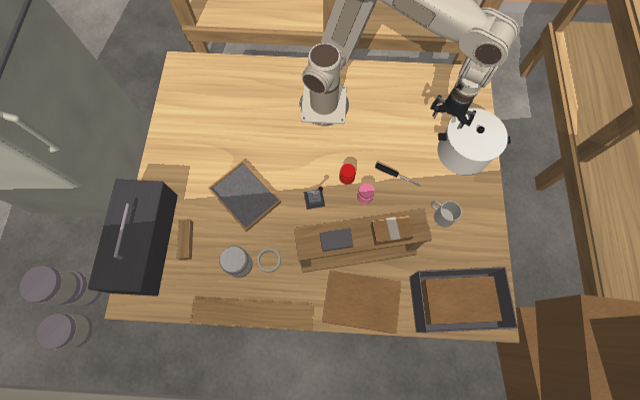

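View pics/top.png

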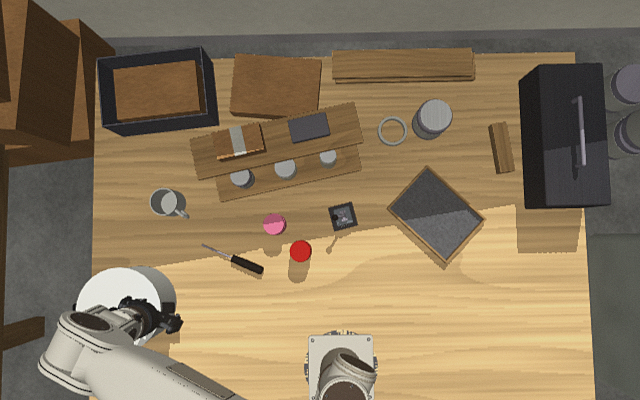

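The top view shows the shelf front with three round tops at about (242,177), (285,168) and (327,157). Pink and red look-alikes stand at (274,224) and (300,251), the counter is at (343,215) and the tray at (436,215).

Run:
```python
from h import *
d,c,P=load('top')
np.set_printoptions(precision=4,suppress=True)
im=cv2.imread('pics/top.png')
cv2.imwrite('pics/crop.png',cv2.resize(im[90:270,180:500],None,fx=2.5,fy=2.5,interpolation=cv2.INTER_CUBIC))
for u,v in [(242,177),(285,168),(327,157),(274,224),(300,251),(343,215),(436,215),(428,171),(483,220),(445,262),(391,211),(190,138),(357,104),(290,135),(217,196)]:
    print((u,v),P[v,u])
# tops of objects
for u,v in [(242,177),(285,168),(327,157),(274,224),(300,251)]:
    s=P[v-16:v+17,u-16:u+17].reshape(-1,3); z0=np.median(P[v-3:v+4,u-3:u+4,2])
    m=abs(s[:,2]-z0)<.006; q=s[m]; q=q[np.linalg.norm(q[:,:2]-P[v,u,:2],axis=1)<.045]
    print(len(q), q.min(0),q.max(0),(q.min(0)+q.max(0))/2,q.mean(0))
# tray/shelf/counter rect
W=P.reshape(-1,3)
V,U=[a.ravel() for a in np.mgrid[0:400,0:640]]
def rect(m,n): 
    q=W[m]; r=cv2.minAreaRect((q[:,:2]*1000).astype(np.float32)); print(n,m.sum(),r,q[:,2].mean())
rect((U>385)&(U<486)&(V>160)&(V<270)&(W[:,2]>.018)&(W[:,2]<.032),'trayrim')
rect((U>185)&(U<365)&(V>100)&(V<185)&(W[:,2]>.222)&(W[:,2]<.236),'top')
rect((U>325)&(U<360)&(V>198)&(V<235)&(W[:,2]>.003)&(W[:,2]<.011),'plate')
rect((U>325)&(U<360)&(V>198)&(V<235)&(W[:,2]>.036)&(W[:,2]<.047),'house')
m=(U>320)&(U<370)&(V>190)&(V<240)&(W[:,2]>.085)&(W[:,2]<.12); print(W[m].mean(0) if m.any() else 0,m.sum())
```

```text
(242, 177) [0.56   0.2702 0.1139]
(285, 168) [0.5876 0.1509 0.0851]
(327, 157) [0.6094 0.029  0.1347]
(274, 224) [0.4268 0.1856 0.0718]
(300, 251) [0.3482 0.111  0.0792]
(343, 215) [ 0.4498 -0.0146  0.0621]
(436, 215) [ 0.4469 -0.2967  0.0109]
(428, 171) [ 0.582  -0.2787  0.0034]
(483, 220) [ 0.4291 -0.4327  0.0261]
(445, 262) [ 0.3061 -0.3175  0.0161]
(391, 211) [ 0.4607 -0.1594  0.0257]
(190, 138) [0.6501 0.3839 0.2303]
(357, 104) [ 0.7963 -0.0668 -0.0032]
(290, 135) [0.6533 0.1239 0.2299]
(217, 196) [0.5167 0.367  0.0024]
224 [0.5404 0.2509 0.1028] [0.5827 0.3056 0.1146] [0.5616 0.2782 0.1087] [0.5615 0.2763 0.1088]
269 [0.5633 0.124  0.0894] [0.6127 0.1787 0.1009] [0.588  0.1514 0.0951] [0.5876 0.1507 0.095 ]
160 [0.5952 0.0063 0.1257] [0.6329 0.0486 0.1371] [0.614  0.0274 0.1314] [0.6137 0.0256 0.1308]
327 [0.4007 0.159  0.0715] [0.4586 0.2172 0.0829] [0.4297 0.1881 0.0772] [0.4288 0.1879 0.0769]
324 [0.3196 0.0824 0.0714] [0.3768 0.1403 0.0832] [0.3482 0.1113 0.0773] [0.3496 0.1122 0.0768]
trayrim 683 ((452.5332946777344, -296.0010986328125), (241.52857971191406, 182.6296844482422), 45.85637283325195) 0.02482938999472942
top 4635 ((641.6665649414062, 160.88815307617188), (112.16722869873047, 440.41851806640625), 12.027799606323242) 0.2307909517035579
plate 386 ((447.7054138183594, -14.843536376953125), (100.34425354003906, 106.25112915039062), 89.0243148803711) 0.006214491073898474
house 200 ((449.3510437011719, -15.424234390258789), (53.13467025756836, 49.34177780151367), 11.948991775512695) 0.04225653727641157
[0.444  0.0089 0.1078] 33
```

View pics/crop.png

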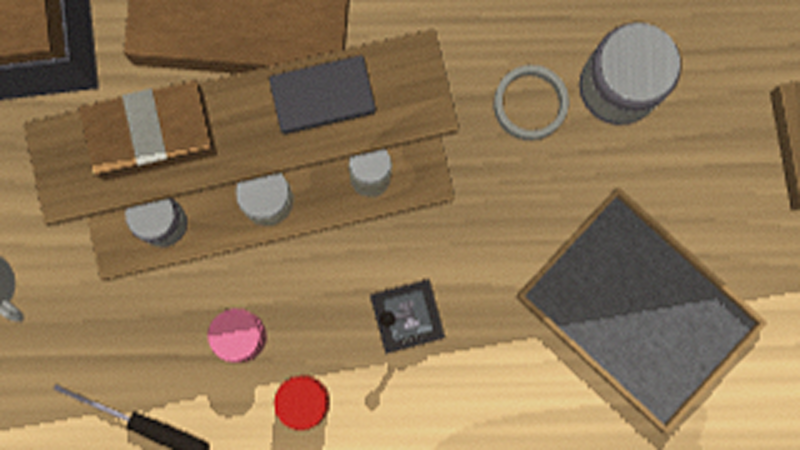

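In the crop the can is the left top, the squat jar the middle one and the tall jar the right one; their heights (108, 95 and 131 mm) confirm this. The knob is at crop (388,318), so the lever leans to +y. Next I fit the lid circles with their known radii.

```bash
cat >> h.py <<'E'
np.set_printoptions(precision=4,suppress=True)
from scipy.optimize import least_squares
def tf(o=None):
    o=o or monitor.get_obs(); return o['eef_pos'],R.from_quat(o['tool_rot'])
def tgt(az,th,flip=1):
    "tool rotation: tool z tilted th from down toward azimuth az, tool y horizontal"
    z=np.array([np.sin(th)*np.cos(az),np.sin(th)*np.sin(az),-np.cos(th)])
    y=flip*np.array([-np.sin(az),np.cos(az),0]); return R.from_matrix(np.stack([np.cross(y,z),y,z],1))
def move(p,Rt,p0,R0):
    d=R0.inv().apply(np.asarray(p)-p0)*100; w=(R0.inv()*Rt).as_rotvec(); print('d cm',d.round(2),'w',w.round(3))
E
python3 - <<'E'
from h import *
d,c,P=load('top')
cam=-c['view'][:3,:3].T@c['view'][:3,3]; print(cam)
az=np.radians(12.03); ex=np.array([np.cos(az),np.sin(az)]); ey=np.array([-ex[1],ex[0]]); O=np.array([.6221,.1567])
for n,(u,v),z,r in [('can',(242,177),.108,.03),('squat',(285,168),.094,.030),('tall',(327,157),.130,.023)]:
    s=P[v-18:v+19,u-18:u+19].reshape(-1,3); q=s[abs(s[:,2]-z)<.005]
    L=np.stack([(q[:,:2]-O)@ex,(q[:,:2]-O)@ey],1)
    m0=np.median(L,0); L=L[np.linalg.norm(L-m0,axis=1)<.04]
    # front/side edge: minimum x per y-bin
    b=np.round(L[:,1]/.003); E=np.array([[L[b==k,0].min(),L[b==k,1].mean()] for k in np.unique(b)])
    f=least_squares(lambda p:np.linalg.norm(E-p,axis=1)-(r-.0008),[-.03,m0[1]],loss='soft_l1',f_scale=.001)
    print(n,'local',f.x,'world',O+f.x[0]*ex+f.x[1]*ey,'rms',np.sqrt(np.mean(f.fun**2)),len(E), 'ymid',(L[:,1].min()+L[:,1].max())/2)
p,Rc=tf(); print(p)
for fl in (1,-1): print(fl); move(p,tgt(np.radians(12),.7,fl),p,Rc)
E
```

```text
[0.3951 0.027  1.4525]
can local [-0.0254  0.1303] world [0.5701 0.2789] rms 0.0015617436489824919 19 ymid 0.1299132623636846
squat local [-0.0301  0.0012] world [0.5924 0.1516] rms 0.0012017595874768232 20 ymid 0.0011758046407528977
tall local [-0.0306 -0.1269] world [0.6186 0.0262] rms 0.0008926937271774922 15 ymid -0.12601993979680853
[0.2135 0.4515 0.2305]
1
d cm [0. 0. 0.] w [-0.23  -0.675 -0.623]
-1
d cm [0. 0. 0.] w [-0.863  0.293  2.362]
```

Call:
{"method": "arm_command", "body": {"increments": [{"wz": 0.1,"dz": -1},{"wz": 0.1,"dz": -2}]}}

```text
validation failed for argument at $.in...
```

Run:
```python
from h import *
print(monitor.get_obs()['joint_pos'])
```

```text
[ 1.129   0.2413  0.0039  1.3352 -0.      1.5708]
```

Call:
{"method": "arm_command", "body": {"increments": [{"dx": 0,"dy": 0,"dz": -1,"wx": 0,"wy": 0,"wz": -0.1,"grip": 8.5},{"dx": 0,"dy": 0,"dz": -2,"wx": 0,"wy": 0,"wz": -0.1,"grip": 8.5}]}}

```text
clock: 0.3
eef_pos: [0.2135, 0.4515, 0.2509]
tool_rot: [0.17, 0.985, -0.001, -0.0]
ft_force: [0.0, 0.6, 1.1]
grip_width: 0.0853
grasp_force: 0.0
```

Run:
```python
from h import *
print(monitor.get_obs()['joint_pos'],monitor.get_obs()['clock'])
```

```text
[1.129  0.2336 0.0468 1.3861 0.     1.4709] 0.3
```

```bash
cat >> h.py <<'E'
AZ=np.radians(12.03)
def tcp(G,az,th,back): Rt=tgt(az,th); return np.asarray(G)+Rt.as_matrix()[:,2]*(.019-back),Rt
def go(G,az,th,back):
    p,Rc=tf(); q,Rt=tcp(G,az,th,back); print('to',q); move(q,Rt,p,Rc)
E
python3 - <<'E'
from h import *
p,Rc=tf()
print(Rc.as_matrix())
move([.40,.12,.34],tgt(AZ,.65),p,Rc)
E
```

```text
[[-0.9421  0.3353 -0.0009]
 [ 0.3353  0.9421 -0.0019]
 [ 0.0002 -0.0021 -1.    ]]
d cm [-28.68 -25.    -8.87] w [-0.181 -0.634 -0.531]
```

Call:
{"method": "arm_command", "body": {"increments": [{"dx": 0,"dy": 0,"dz": -4.5,"wx": 0,"wy": 0,"wz": 0,"grip": 8.5},{"dx": -2,"dy": -2,"dz": -8.9,"wx": -0.02,"wy": -0.06,"wz": -0.05,"grip": 8.5},{"dx": -5,"dy": -4.5,"dz": -8.9,"wx": -0.04,"wy": -0.14,"wz": -0.12,"grip": 8.5},{"dx": -8.5,"dy": -7.5,"dz": -8.9,"wx": -0.06,"wy": -0.22,"wz": -0.18,"grip": 8.5},{"dx": -12,"dy": -10.5,"dz": -8.9,"wx": -0.08,"wy": -0.3,"wz": -0.25,"grip": 8.5},{"dx": -15.5,"dy": -13.5,"dz": -8.9,"wx": -0.1,"wy": -0.38,"wz": -0.31,"grip": 8.5},{"dx": -19,"dy": -16.5,"dz": -8.9,"wx": -0.13,"wy": -0.46,"wz": -0.38,"grip": 8.5},{"dx": -22.5,"dy": -19.5,"dz": -8.9,"wx": -0.15,"wy": -0.53,"wz": -0.44,"grip": 8.5},{"dx": -26,"dy": -22.5,"dz": -8.9,"wx": -0.17,"wy": -0.59,"wz": -0.49,"grip": 8.5},{"dx": -28.7,"dy": -25,"dz": -8.9,"wx": -0.181,"wy": -0.634,"wz": -0.531,"grip": 8.5}]}}

```text
clock: 1.3
eef_pos: [0.4001, 0.1185, 0.341]
tool_rot: [-0.099, 0.942, 0.034, 0.32]
ft_force: [0.4, -0.4, -0.3]
grip_width: 0.0852
grasp_force: 0.0
```

Run:
```python
from h import *
print(monitor.get_obs()['joint_pos'],monitor.get_obs()['clock'])
go([.5924,.1516,.060],AZ,.65,.13)
```

```text
[ 0.3484 -0.4608 -0.5335  0.8467 -0.083   0.1108] 1.3
to [0.5267 0.1376 0.1484]
d cm [ 1.62 -0.81 23.06] w [ 0.001  0.006 -0.001]
```

Call:
{"method": "arm_command", "body": {"increments": [{"dx": 0.3,"dy": -0.2,"dz": 4,"wx": 0,"wy": 0,"wz": 0,"grip": 8.5},{"dx": 0.6,"dy": -0.3,"dz": 8,"wx": 0,"wy": 0,"wz": 0,"grip": 8.5},{"dx": 0.9,"dy": -0.5,"dz": 12,"wx": 0,"wy": 0.006,"wz": 0,"grip": 8.5},{"dx": 1.2,"dy": -0.6,"dz": 16,"wx": 0,"wy": 0.006,"wz": 0,"grip": 8.5},{"dx": 1.5,"dy": -0.8,"dz": 20,"wx": 0,"wy": 0.006,"wz": 0,"grip": 8.5},{"dx": 1.6,"dy": -0.8,"dz": 23,"wx": 0,"wy": 0.006,"wz": 0,"grip": 8.5},{"dx": 1.6,"dy": -0.8,"dz": 23,"wx": 0,"wy": 0.006,"wz": 0,"grip": 8.5}]}}

```text
clock: 2.0
eef_pos: [0.5247, 0.1385, 0.143]
tool_rot: [-0.098, 0.945, 0.033, 0.311]
ft_force: [-0.8, -0.7, 0.5]
grip_width: 0.0847
grasp_force: 0.0
```

Run:
```python
from h import *
go([.5924,.1516,.060],AZ,.65,0)
p,d,c=shot('wrist','w1'); print(c)
# project axis points of jar models into fisheye
f=200/np.tan(np.radians(c['fovy'])/2)
def proj(X):
    q=c['view']@np.r_[X,1]; x,y,z=q[0],-q[1],-q[2]; r=np.hypot(x,y); t=np.arctan2(r,z); return (c['cx']+f*t*x/r, c['cy']+f*t*y/r)
img=p[:,:,::-1].copy()
for X,r,zs in [((.5924,.1516),.032,(.018,.072)),((.5924,.1516),.030,(.094,)),((.6186,.0262),.023,(.130,)),((.6186,.0262),.025,(.018,.108))]:
    for z in zs:
        pts=np.array([proj([X[0]+r*np.cos(a),X[1]+r*np.sin(a),z]) for a in np.linspace(0,6.28,60)])
        cv2.polylines(img,[np.int32(pts*16)],True,(0,255,0),1,shift=4)
cv2.imwrite('pics/w1o.png',img)
```

```text
to [0.6036 0.154  0.0449]
d cm [-0.62 -0.13 12.67] w [ 0.    -0.013 -0.003]
{'fovy': 65.70646984690485, 'cx': 317.17894902601154, 'cy': 194.80400691358562, 'view': array([[-0.2083,  0.9781,  0.0029, -0.0268],
       [-0.5686, -0.1187, -0.814 ,  0.4018],
       [-0.7958, -0.1712,  0.5809,  0.1967],
       [ 0.    ,  0.    ,  0.    ,  1.    ]])}
```

View pics/w1o.png

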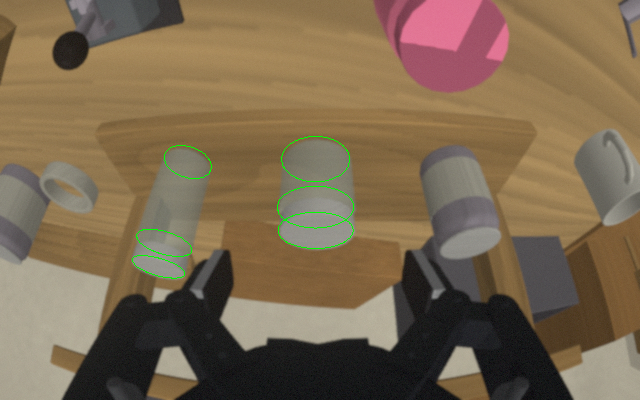

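The wrist view shows the squat jar's glass and lid at about (316,160) to (316,230) and the tall jar at (165,210). The projected model rings lie on both, and the squat jar is centred between the fingers.

Call:
{"method": "arm_command", "body": {"increments": [{"dx": -0.2,"dy": -0.1,"dz": 2,"wx": 0,"wy": -0.01,"wz": 0,"grip": 8.5},{"dx": -0.4,"dy": -0.1,"dz": 4,"wx": 0,"wy": -0.01,"wz": 0,"grip": 8.5},{"dx": -0.6,"dy": -0.1,"dz": 6,"wx": 0,"wy": -0.01,"wz": 0,"grip": 8.5},{"dx": -0.6,"dy": -0.1,"dz": 8,"wx": 0,"wy": -0.01,"wz": 0,"grip": 8.5},{"dx": -0.6,"dy": -0.1,"dz": 9.5,"wx": 0,"wy": -0.01,"wz": 0,"grip": 8.5},{"dx": -0.6,"dy": -0.1,"dz": 10.7,"wx": 0,"wy": -0.01,"wz": 0,"grip": 8.5},{"dx": -0.6,"dy": -0.1,"dz": 11.7,"wx": 0,"wy": -0.01,"wz": 0,"grip": 8.5},{"dx": -0.6,"dy": -0.1,"dz": 11.7,"wx": 0,"wy": -0.01,"wz": 0,"grip": 8.5}]}}

```text
clock: 2.85
eef_pos: [0.6003, 0.1542, 0.0586]
tool_rot: [-0.099, 0.941, 0.035, 0.32]
ft_force: [-0.5, -0.9, 0.3]
grip_width: 0.0854
grasp_force: 0.0
```

Run:
```python
from h import *
go([.5924,.1516,.060],AZ,.65,0)
```

```text
to [0.6036 0.154  0.0449]
d cm [ 0.58 -0.09  1.29] w [ 0.001  0.006 -0.002]
```

Call:
{"method": "arm_command", "body": {"increments": [{"dx": 0.3,"dy": 0,"dz": 0.7,"wx": 0,"wy": 0,"wz": 0,"grip": 8.5},{"dx": 0.6,"dy": 0,"dz": 1.3,"wx": 0,"wy": 0,"wz": 0,"grip": 8.5},{"dx": 0.6,"dy": 0,"dz": 1.3,"wx": 0,"wy": 0,"wz": 0,"grip": 8.0},{"dx": 0.6,"dy": 0,"dz": 1.3,"wx": 0,"wy": 0,"wz": 0,"grip": 7.5},{"dx": 0.6,"dy": 0,"dz": 1.3,"wx": 0,"wy": 0,"wz": 0,"grip": 7.0},{"dx": 0.6,"dy": 0,"dz": 1.3,"wx": 0,"wy": 0,"wz": 0,"grip": 7.0},{"dx": 0.6,"dy": 0,"dz": 1.3,"wx": 0,"wy": 0,"wz": 0,"grip": 6.8},{"dx": 0.6,"dy": 0,"dz": 1.3,"wx": 0,"wy": 0,"wz": 0,"grip": 6.8}]}}

```text
clock: 3.65
eef_pos: [0.6028, 0.1546, 0.044]
tool_rot: [-0.099, 0.942, 0.034, 0.32]
ft_force: [-0.1, 0.2, 0.5]
grip_width: 0.0681
grasp_force: 0.0
```

Run:
```python
from h import *
go([.5924,.1516,.060],AZ,.65,0)
```

```text
to [0.6036 0.154  0.0449]
d cm [-0.11 -0.08 -0.02] w [ 0.001  0.006 -0.001]
```

Well placed. Closing gently now.

Call:
{"method": "arm_command", "body": {"increments": [{"dx": 0,"dy": 0,"dz": 0,"wx": 0,"wy": 0,"wz": 0,"grip": 6.6},{"dx": 0,"dy": 0,"dz": 0,"wx": 0,"wy": 0,"wz": 0,"grip": 6.5},{"dx": 0,"dy": 0,"dz": 0,"wx": 0,"wy": 0,"wz": 0,"grip": 6.42},{"dx": 0,"dy": 0,"dz": 0,"wx": 0,"wy": 0,"wz": 0,"grip": 6.38},{"dx": 0,"dy": 0,"dz": 0,"wx": 0,"wy": 0,"wz": 0,"grip": 6.38}]}}

```text
clock: 4.15
eef_pos: [0.6026, 0.1546, 0.044]
tool_rot: [-0.099, 0.942, 0.034, 0.32]
ft_force: [-1.9, -0.9, 3.2]
grip_width: 0.0642
grasp_force: 11.4
```

Call:
{"method": "arm_command", "body": {"increments": [{"dx": -0.15,"dy": 0,"dz": -0.2,"wx": 0,"wy": 0,"wz": 0,"grip": 6.38},{"dx": -0.4,"dy": 0,"dz": -0.5,"wx": 0,"wy": 0,"wz": 0,"grip": 6.38},{"dx": -0.73,"dy": 0,"dz": -0.96,"wx": 0,"wy": 0,"wz": 0,"grip": 6.38},{"dx": -0.73,"dy": 0,"dz": -0.96,"wx": 0,"wy": 0,"wz": 0,"grip": 6.38},{"dx": -0.35,"dy": 0,"dz": -1.25,"wx": 0,"wy": 0,"wz": 0,"grip": 6.38},{"dx": 0.5,"dy": 0,"dz": -1.9,"wx": 0,"wy": 0,"wz": 0,"grip": 6.38}]}}

```text
clock: 4.75
eef_pos: [0.5877, 0.1514, 0.0562]
tool_rot: [-0.099, 0.941, 0.034, 0.32]
ft_force: [0.2, -0.0, -1.8]
grip_width: 0.0644
grasp_force: 11.5
```

Call:
{"method": "arm_command", "body": {"increments": [{"dx": 1.2,"dy": 0,"dz": -0.9,"wx": 0,"wy": 0,"wz": 0,"grip": 6.38},{"dx": 2.8,"dy": 0,"dz": -2.1,"wx": 0,"wy": 0,"wz": 0,"grip": 6.38},{"dx": 4.4,"dy": 0,"dz": -3.4,"wx": 0,"wy": 0,"wz": 0,"grip": 6.38},{"dx": 5.7,"dy": 0,"dz": -4.4,"wx": 0,"wy": 0,"wz": 0,"grip": 6.38},{"dx": 5.5,"dy": 0,"dz": -5.2,"wx": 0,"wy": 0,"wz": 0,"grip": 6.38},{"dx": 4.3,"dy": 0,"dz": -6.7,"wx": 0,"wy": 0,"wz": 0,"grip": 6.38},{"dx": 2.8,"dy": 0,"dz": -8.7,"wx": 0,"wy": 0,"wz": 0,"grip": 6.38},{"dx": 1.1,"dy": 0,"dz": -11,"wx": 0,"wy": 0,"wz": 0,"grip": 6.38},{"dx": -0.7,"dy": 0,"dz": -13.4,"wx": 0,"wy": 0,"wz": 0,"grip": 6.38},{"dx": -2,"dy": 0,"dz": -15,"wx": 0,"wy": 0,"wz": 0,"grip": 6.38}]}}

```text
clock: 5.75
eef_pos: [0.5145, 0.1356, 0.1906]
tool_rot: [-0.099, 0.941, 0.035, 0.322]
ft_force: [0.3, 0.1, -1.2]
grip_width: 0.0642
grasp_force: 11.5
```

Run:
```python
from h import *
C=np.array([.4525,-.296]); a=np.radians(45.856); ty=np.array([np.cos(a),np.sin(a)])
for s in (.055,-.055):
    q=C+s*ty; az=np.arctan2(q[1],q[0]); print(q,az)
    go([q[0],q[1],.15],az,.65,0)
p,_=tf(); print(p)
```

```text
[ 0.4908 -0.2565] -0.48162371211082927
to [ 0.501  -0.2619  0.1349]
d cm [ 10.95 -38.61  -1.53] w [0.422 0.008 0.547]
[ 0.4142 -0.3355] -0.6807651154606573
to [ 0.4231 -0.3427  0.1349]
d cm [ 18.29 -44.9   -7.24] w [0.544 0.008 0.705]
[0.5145 0.1356 0.1906]
```

Call:
{"method": "arm_command", "body": {"increments": [{"dx": 0.3,"dy": -0.9,"dz": -0.2,"wx": 0.011,"wy": 0,"wz": 0.014,"grip": 6.38},{"dx": 0.9,"dy": -2.7,"dz": -0.7,"wx": 0.033,"wy": 0,"wz": 0.042,"grip": 6.38},{"dx": 1.8,"dy": -5.4,"dz": -1.4,"wx": 0.065,"wy": 0,"wz": 0.085,"grip": 6.38},{"dx": 2.8,"dy": -8.5,"dz": -2.2,"wx": 0.103,"wy": 0,"wz": 0.134,"grip": 6.38},{"dx": 4,"dy": -12.1,"dz": -3.1,"wx": 0.147,"wy": 0,"wz": 0.19,"grip": 6.38},{"dx": 5.2,"dy": -15.7,"dz": -4.1,"wx": 0.19,"wy": 0,"wz": 0.247,"grip": 6.38},{"dx": 6.4,"dy": -19.3,"dz": -5,"wx": 0.234,"wy": 0,"wz": 0.303,"grip": 6.38},{"dx": 7.6,"dy": -22.9,"dz": -5.9,"wx": 0.278,"wy": 0,"wz": 0.36,"grip": 6.38},{"dx": 8.7,"dy": -26,"dz": -6.7,"wx": 0.315,"wy": 0,"wz": 0.408,"grip": 6.38},{"dx": 9.3,"dy": -28,"dz": -7.2,"wx": 0.34,"wy": 0,"wz": 0.44,"grip": 6.38}]}}

```text
clock: 6.75
eef_pos: [0.4548, -0.1649, 0.1853]
tool_rot: [0.166, 0.933, -0.056, 0.315]
ft_force: [0.4, 0.2, -1.2]
grip_width: 0.0641
grasp_force: 11.5
```

Run:
```python
from h import *
go([.4142,-.3355,.17],-.6808,.65,0); print(monitor.get_obs()['joint_pos'])
```

```text
to [ 0.4231 -0.3427  0.1549]
d cm [ -0.66 -17.78   4.34] w [0.199 0.002 0.262]
[-0.3452 -0.1759 -0.7911  0.3033 -0.0043  0.0048]
```

Call:
{"method": "arm_command", "body": {"increments": [{"dx": 0,"dy": -1.5,"dz": 0.4,"wx": 0.017,"wy": 0,"wz": 0.022,"grip": 6.38},{"dx": -0.1,"dy": -4.4,"dz": 1.1,"wx": 0.05,"wy": 0,"wz": 0.065,"grip": 6.38},{"dx": -0.3,"dy": -8,"dz": 1.9,"wx": 0.09,"wy": 0,"wz": 0.12,"grip": 6.38},{"dx": -0.5,"dy": -11.6,"dz": 2.8,"wx": 0.13,"wy": 0,"wz": 0.17,"grip": 6.38},{"dx": -0.6,"dy": -14.8,"dz": 3.6,"wx": 0.165,"wy": 0,"wz": 0.217,"grip": 6.38},{"dx": -0.7,"dy": -16.8,"dz": 4.1,"wx": 0.188,"wy": 0,"wz": 0.248,"grip": 6.38},{"dx": -0.7,"dy": -17.8,"dz": 4.3,"wx": 0.199,"wy": 0,"wz": 0.262,"grip": 6.38},{"dx": -0.7,"dy": -17.8,"dz": 4.3,"wx": 0.199,"wy": 0,"wz": 0.262,"grip": 6.38}]}}

```text
clock: 7.55
eef_pos: [0.4251, -0.3414, 0.1557]
tool_rot: [0.315, 0.893, -0.106, 0.302]
ft_force: [0.1, -0.9, -1.3]
grip_width: 0.0638
grasp_force: 11.6
```

Run:
```python
from h import *
p,Rc=tf(); zt=Rc.as_matrix()[:,2]; yt=Rc.as_matrix()[:,1]; print('tilt',np.arccos(-zt[2]),'roll',yt[2],p)
shot('top','t2'); shot('wrist','w2')
# final: jar bottom = tcpz-(.044-.018)
q=np.array([.4231,-.3427,.044-.008+.001]); move(q,tgt(-.6808,.65),p,Rc)
a=cv2.imread('pics/t2.png')[120:300,340:560]; cv2.imwrite('pics/t2c.png',cv2.resize(a,None,fx=3,fy=3,interpolation=cv2.INTER_CUBIC))
```

```text
tilt 0.652062050235706 roll 0.0016596938904878955 [ 0.4251 -0.3414  0.1557]
d cm [ 7.26 -0.25  9.38] w [0.004 0.002 0.002]
```

View pics/w2.png

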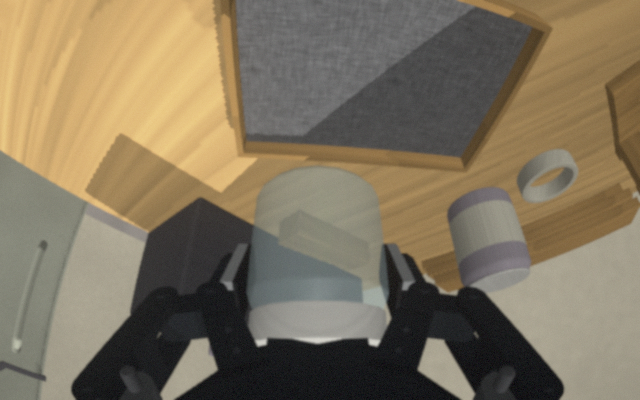

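The wrist view shows the squat jar held upright between the fingers at (318,240), with the tray ahead at (350,80).

Call:
{"method": "arm_command", "body": {"increments": [{"dx": 0.6,"dy": -0.1,"dz": 0.8,"wx": 0,"wy": 0,"wz": 0,"grip": 6.38},{"dx": 1.8,"dy": -0.2,"dz": 2.4,"wx": 0,"wy": 0,"wz": 0,"grip": 6.38},{"dx": 3.2,"dy": -0.2,"dz": 4.2,"wx": 0,"wy": 0,"wz": 0,"grip": 6.38},{"dx": 4.6,"dy": -0.2,"dz": 6,"wx": 0,"wy": 0,"wz": 0,"grip": 6.38},{"dx": 5.6,"dy": -0.2,"dz": 7.4,"wx": 0,"wy": 0,"wz": 0,"grip": 6.38},{"dx": 6.2,"dy": -0.2,"dz": 8.2,"wx": 0,"wy": 0,"wz": 0,"grip": 6.38},{"dx": 6.6,"dy": -0.2,"dz": 8.7,"wx": 0,"wy": 0,"wz": 0,"grip": 6.38},{"dx": 6.8,"dy": -0.2,"dz": 8.95,"wx": 0,"wy": 0,"wz": 0,"grip": 6.38},{"dx": 6.8,"dy": -0.2,"dz": 8.95,"wx": 0,"wy": 0,"wz": 0,"grip": 6.38}]}}

```text
clock: 8.55
eef_pos: [0.4257, -0.3425, 0.0447]
tool_rot: [0.314, 0.893, -0.106, 0.304]
ft_force: [1.5, 0.5, -1.5]
grip_width: 0.064
grasp_force: 11.6
```

Call:
{"method": "arm_command", "body": {"increments": [{"dx": 0.18,"dy": 0,"dz": 0.24,"wx": 0,"wy": 0,"wz": 0,"grip": 6.38},{"dx": 0.33,"dy": 0,"dz": 0.44,"wx": 0,"wy": 0,"wz": 0,"grip": 6.38},{"dx": 0.42,"dy": 0,"dz": 0.56,"wx": 0,"wy": 0,"wz": 0,"grip": 6.38},{"dx": 0.46,"dy": 0,"dz": 0.61,"wx": 0,"wy": 0,"wz": 0,"grip": 6.38},{"dx": 0.46,"dy": 0,"dz": 0.61,"wx": 0,"wy": 0,"wz": 0,"grip": 6.38}]}}

```text
clock: 9.05
eef_pos: [0.4255, -0.3429, 0.037]
tool_rot: [0.314, 0.893, -0.106, 0.304]
ft_force: [0.2, 0.2, -1.7]
grip_width: 0.064
grasp_force: 11.6
```

Call:
{"method": "arm_command", "body": {"increments": [{"dx": 0.03,"dy": 0,"dz": 0.04,"wx": 0,"wy": 0,"wz": 0,"grip": 6.38},{"dx": 0.06,"dy": 0,"dz": 0.08,"wx": 0,"wy": 0,"wz": 0,"grip": 6.38},{"dx": 0.06,"dy": 0,"dz": 0.08,"wx": 0,"wy": 0,"wz": 0,"grip": 6.38}]}}

```text
clock: 9.35
eef_pos: [0.4256, -0.343, 0.036]
tool_rot: [0.314, 0.893, -0.106, 0.304]
ft_force: [0.1, 0.2, -0.1]
grip_width: 0.0639
grasp_force: 11.6
```

Call:
{"method": "arm_command", "body": {"increments": [{"dx": 0.02,"dy": 0,"dz": 0.03,"wx": 0,"wy": 0,"wz": 0,"grip": 6.38},{"dx": 0.02,"dy": 0,"dz": 0.03,"wx": 0,"wy": 0,"wz": 0,"grip": 6.42},{"dx": 0.02,"dy": 0,"dz": 0.03,"wx": 0,"wy": 0,"wz": 0,"grip": 6.5},{"dx": 0.02,"dy": 0,"dz": 0.03,"wx": 0,"wy": 0,"wz": 0,"grip": 6.8},{"dx": 0.02,"dy": 0,"dz": 0.03,"wx": 0,"wy": 0,"wz": 0,"grip": 7.3},{"dx": 0.02,"dy": 0,"dz": 0.03,"wx": 0,"wy": 0,"wz": 0,"grip": 7.6},{"dx": 0.02,"dy": 0,"dz": 0.03,"wx": 0,"wy": 0,"wz": 0,"grip": 7.6}]}}

```text
clock: 10.05
eef_pos: [0.4257, -0.343, 0.0357]
tool_rot: [0.314, 0.893, -0.106, 0.304]
ft_force: [0.3, 0.7, -0.1]
grip_width: 0.0761
grasp_force: 0.0
```

Call:
{"method": "arm_command", "body": {"increments": [{"dx": 0,"dy": 0,"dz": -0.7,"wx": 0,"wy": 0,"wz": 0,"grip": 7.6},{"dx": 0,"dy": 0,"dz": -2,"wx": 0,"wy": 0,"wz": 0,"grip": 7.6},{"dx": 0,"dy": 0,"dz": -4,"wx": 0,"wy": 0,"wz": 0,"grip": 7.6},{"dx": 0,"dy": 0,"dz": -7,"wx": 0,"wy": 0,"wz": 0,"grip": 8},{"dx": 0,"dy": 0,"dz": -11,"wx": 0,"wy": 0,"wz": 0,"grip": 8.5},{"dx": 0,"dy": 0,"dz": -15,"wx": 0,"wy": 0,"wz": 0,"grip": 8.5},{"dx": 0,"dy": 0,"dz": -19,"wx": 0,"wy": 0,"wz": 0,"grip": 8.5},{"dx": 0,"dy": 0,"dz": -23,"wx": 0,"wy": 0,"wz": 0,"grip": 8.5}]}}

```text
clock: 10.85
eef_pos: [0.3147, -0.2544, 0.2193]
tool_rot: [0.314, 0.893, -0.106, 0.304]
ft_force: [0.4, -0.7, 0.3]
grip_width: 0.0852
grasp_force: 0.0
```

Run:
```python
from h import *
print(tf()[0]); go([.6186,.0262,.092],AZ,.65,.17)
d,c,P=(lambda p,d,c:(d,c,cloud(d,c)))(*shot('top','t3'))
W=P.reshape(-1,3); m=(abs(W[:,2]-.086)<.006)&(np.hypot(W[:,0]-.414,W[:,1]+.335)<.05); q=W[m]; print('squat lid',(q.min(0)+q.max(0))/2,q.max(0)-q.min(0),q.mean(0),m.sum())
A=np.c_[q[:,:2],np.ones(len(q))]; print('slope',np.linalg.lstsq(A,q[:,2],rcond=None)[0])
```

```text
[ 0.3147 -0.2544  0.2193]
to [0.5292 0.0072 0.2122]
d cm [ 0.15 33.83  0.85] w [-0.536  0.005 -0.705]
squat lid [ 0.4176 -0.3355  0.0861] [0.0573 0.0603 0.0117] [ 0.418  -0.3346  0.0864] 333
slope [ 0.0028 -0.0058  0.0832]
```

Call:
{"method": "arm_command", "body": {"increments": [{"dx": 0,"dy": 2,"dz": 0,"wx": -0.03,"wy": 0,"wz": -0.04,"grip": 8.5},{"dx": 0,"dy": 5,"dz": 0.1,"wx": -0.08,"wy": 0,"wz": -0.1,"grip": 8.5},{"dx": 0,"dy": 9,"dz": 0.2,"wx": -0.14,"wy": 0,"wz": -0.19,"grip": 8.5},{"dx": 0,"dy": 13,"dz": 0.3,"wx": -0.21,"wy": 0,"wz": -0.27,"grip": 8.5},{"dx": 0.1,"dy": 17,"dz": 0.4,"wx": -0.27,"wy": 0,"wz": -0.35,"grip": 8.5},{"dx": 0.1,"dy": 21,"dz": 0.5,"wx": -0.33,"wy": 0,"wz": -0.44,"grip": 8.5},{"dx": 0.1,"dy": 25,"dz": 0.6,"wx": -0.4,"wy": 0,"wz": -0.52,"grip": 8.5},{"dx": 0.1,"dy": 29,"dz": 0.7,"wx": -0.46,"wy": 0,"wz": -0.6,"grip": 8.5},{"dx": 0.1,"dy": 32,"dz": 0.8,"wx": -0.51,"wy": 0.005,"wz": -0.67,"grip": 8.5},{"dx": 0.1,"dy": 33.8,"dz": 0.8,"wx": -0.536,"wy": 0.005,"wz": -0.705,"grip": 8.5}]}}

```text
clock: 11.9
eef_pos: [0.5316, 0.0069, 0.2119]
tool_rot: [-0.101, 0.942, 0.034, 0.318]
ft_force: [0.1, 0.6, -0.1]
grip_width: 0.0848
grasp_force: 0.0
```

Call:
{"method": "arm_command", "body": {"increments": [{"dx": 0,"dy": 0,"dz": 1,"wx": 0,"wy": 0,"wz": 0,"grip": 8.5},{"dx": 0,"dy": 0,"dz": 1,"wx": 0,"wy": 0,"wz": 0,"grip": 8.5}]}}

```text
clock: 12.1
eef_pos: [0.5355, 0.0067, 0.2019]
tool_rot: [-0.099, 0.943, 0.033, 0.316]
ft_force: [-1.1, 0.6, -0.9]
grip_width: 0.0852
grasp_force: 0.0
```

Run:
```python
from h import *
go([.6186,.0262,.092],AZ,.65,0); print(monitor.get_obs()['joint_pos'])
p,d,c=shot('wrist','w3')
f=200/np.tan(np.radians(c['fovy'])/2)
def proj(X):
    q=c['view']@np.r_[X,1]; x,y,z=q[0],-q[1],-q[2]; r=np.hypot(x,y); t=np.arctan2(r,z); return (c['cx']+f*t*x/r, c['cy']+f*t*y/r)
img=p[:,:,::-1].copy()
for r,z in [(.023,.130),(.025,.018),(.025,.108)]:
    pts=np.array([proj([.6186+r*np.cos(a),.0262+r*np.sin(a),z]) for a in np.linspace(0,6.28,60)])
    cv2.polylines(img,[np.int32(pts*16)],True,(0,255,0),1,shift=4)
cv2.imwrite('pics/w3o.png',img)
```

```text
to [0.6298 0.0286 0.0769]
d cm [-0.19  0.18 15.81] w [-0.    -0.003 -0.001]
[-0.0876 -0.0689 -0.645   0.3694  0.1772 -0.2391]
```

View pics/w3o.png

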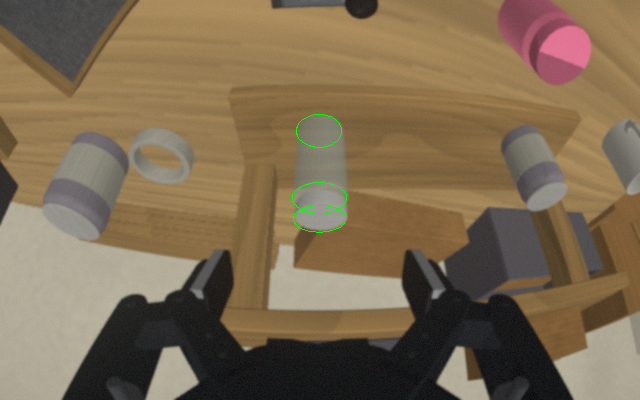

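The wrist view shows the tall jar at (320,130) to (320,225), with the rings on it and centred between the fingers.

Call:
{"method": "arm_command", "body": {"increments": [{"dx": 0,"dy": 0,"dz": 2,"wx": 0,"wy": 0,"wz": 0,"grip": 8.5},{"dx": -0.1,"dy": 0.1,"dz": 5,"wx": 0,"wy": 0,"wz": 0,"grip": 8.5},{"dx": -0.1,"dy": 0.2,"dz": 8,"wx": 0,"wy": 0,"wz": 0,"grip": 8.5},{"dx": -0.2,"dy": 0.2,"dz": 10.5,"wx": 0,"wy": 0,"wz": 0,"grip": 8.5},{"dx": -0.2,"dy": 0.2,"dz": 12.5,"wx": 0,"wy": 0,"wz": 0,"grip": 8.3},{"dx": -0.2,"dy": 0.2,"dz": 14,"wx": 0,"wy": 0,"wz": 0,"grip": 8},{"dx": -0.2,"dy": 0.2,"dz": 14.8,"wx": 0,"wy": 0,"wz": 0,"grip": 7.5},{"dx": -0.2,"dy": 0.2,"dz": 14.8,"wx": 0,"wy": 0,"wz": 0,"grip": 7.5}]}}

```text
clock: 12.95
eef_pos: [0.6246, 0.0272, 0.0862]
tool_rot: [-0.099, 0.943, 0.033, 0.317]
ft_force: [-0.8, -0.3, -0.6]
grip_width: 0.075
grasp_force: 0.0
```

Run:
```python
from h import *
go([.6186,.0262,.092],AZ,.65,0)
```

```text
to [0.6298 0.0286 0.0769]
d cm [0.13 0.03 1.07] w [-0.001 -0.002 -0.001]
```

Call:
{"method": "arm_command", "body": {"increments": [{"dx": 0.1,"dy": 0,"dz": 0.6,"wx": 0,"wy": 0,"wz": 0,"grip": 7},{"dx": 0.1,"dy": 0,"dz": 1.0,"wx": 0,"wy": 0,"wz": 0,"grip": 6.5},{"dx": 0.1,"dy": 0,"dz": 1.1,"wx": 0,"wy": 0,"wz": 0,"grip": 6},{"dx": 0.1,"dy": 0,"dz": 1.1,"wx": 0,"wy": 0,"wz": 0,"grip": 5.7},{"dx": 0.1,"dy": 0,"dz": 1.1,"wx": 0,"wy": 0,"wz": 0,"grip": 5.4},{"dx": 0.1,"dy": 0,"dz": 1.1,"wx": 0,"wy": 0,"wz": 0,"grip": 5.2},{"dx": 0.1,"dy": 0,"dz": 1.1,"wx": 0,"wy": 0,"wz": 0,"grip": 5.1},{"dx": 0.1,"dy": 0,"dz": 1.1,"wx": 0,"wy": 0,"wz": 0,"grip": 5.04},{"dx": 0.1,"dy": 0,"dz": 1.1,"wx": 0,"wy": 0,"wz": 0,"grip": 5.0},{"dx": 0.1,"dy": 0,"dz": 1.1,"wx": 0,"wy": 0,"wz": 0,"grip": 4.98}]}}

```text
clock: 13.95
eef_pos: [0.6313, 0.0293, 0.0782]
tool_rot: [-0.1, 0.942, 0.034, 0.318]
ft_force: [-1.5, 1.3, 2.3]
grip_width: 0.0497
grasp_force: 8.7
```

Call:
{"method": "arm_command", "body": {"increments": [{"dx": 0,"dy": 0,"dz": 0,"wx": 0,"wy": 0,"wz": 0,"grip": 4.97},{"dx": -0.15,"dy": 0,"dz": -0.2,"wx": 0,"wy": 0,"wz": 0,"grip": 4.97},{"dx": -0.4,"dy": 0,"dz": -0.5,"wx": 0,"wy": 0,"wz": 0,"grip": 4.97},{"dx": -0.73,"dy": 0,"dz": -0.96,"wx": 0,"wy": 0,"wz": 0,"grip": 4.97},{"dx": -0.73,"dy": 0,"dz": -0.96,"wx": 0,"wy": 0,"wz": 0,"grip": 4.97},{"dx": -0.35,"dy": 0,"dz": -1.25,"wx": 0,"wy": 0,"wz": 0,"grip": 4.97},{"dx": 0.5,"dy": 0,"dz": -1.9,"wx": 0,"wy": 0,"wz": 0,"grip": 4.97}]}}

```text
clock: 14.65
eef_pos: [0.616, 0.0257, 0.0901]
tool_rot: [-0.1, 0.942, 0.033, 0.318]
ft_force: [-1.1, 0.0, -1.1]
grip_width: 0.0498
grasp_force: 10.5
```

Call:
{"method": "arm_command", "body": {"increments": [{"dx": 0.6,"dy": 0,"dz": -0.85,"wx": 0,"wy": 0,"wz": 0,"grip": 4.97},{"dx": 1.0,"dy": 0,"dz": -2,"wx": 0,"wy": 0,"wz": 0,"grip": 4.97},{"dx": 1.3,"dy": 0,"dz": -3.25,"wx": 0,"wy": 0,"wz": 0,"grip": 4.97},{"dx": 1.4,"dy": 0,"dz": -4.8,"wx": 0,"wy": 0,"wz": 0,"grip": 4.97},{"dx": 0.95,"dy": 0,"dz": -7,"wx": 0,"wy": 0,"wz": 0,"grip": 4.97},{"dx": -0.15,"dy": 0,"dz": -9.3,"wx": 0,"wy": 0,"wz": 0,"grip": 4.97},{"dx": -1.3,"dy": 0,"dz": -11.6,"wx": 0,"wy": 0,"wz": 0,"grip": 4.97},{"dx": -2.8,"dy": 0,"dz": -13.6,"wx": 0,"wy": 0,"wz": 0,"grip": 4.97},{"dx": -3.7,"dy": 0,"dz": -14.8,"wx": 0,"wy": 0,"wz": 0,"grip": 4.97}]}}

```text
clock: 15.55
eef_pos: [0.5572, 0.013, 0.2335]
tool_rot: [-0.099, 0.942, 0.033, 0.319]
ft_force: [-0.5, -0.7, -2.0]
grip_width: 0.0499
grasp_force: 10.6
```

Run:
```python
from h import *
print(tf()[0]); p,Rc=tf(); go([.4915,-.2565,.092+.11],-.4816,.65,0)
```

```text
[0.5572 0.013  0.2335]
to [ 0.5017 -0.2618  0.1869]
d cm [ 11.71 -25.72  -3.05] w [0.418 0.004 0.55 ]
```

Call:
{"method": "arm_command", "body": {"increments": [{"dx": 0.4,"dy": -0.8,"dz": -0.1,"wx": 0.013,"wy": 0,"wz": 0.017,"grip": 4.97},{"dx": 1.2,"dy": -2.6,"dz": -0.3,"wx": 0.042,"wy": 0,"wz": 0.055,"grip": 4.97},{"dx": 2.6,"dy": -5.7,"dz": -0.7,"wx": 0.092,"wy": 0,"wz": 0.121,"grip": 4.97},{"dx": 4.2,"dy": -9.3,"dz": -1.1,"wx": 0.15,"wy": 0,"wz": 0.198,"grip": 4.97},{"dx": 5.9,"dy": -12.9,"dz": -1.5,"wx": 0.21,"wy": 0,"wz": 0.275,"grip": 4.97},{"dx": 7.5,"dy": -16.5,"dz": -2,"wx": 0.268,"wy": 0,"wz": 0.352,"grip": 4.97},{"dx": 9.1,"dy": -20,"dz": -2.4,"wx": 0.326,"wy": 0,"wz": 0.429,"grip": 4.97},{"dx": 10.5,"dy": -23.1,"dz": -2.7,"wx": 0.376,"wy": 0,"wz": 0.495,"grip": 4.97},{"dx": 11.4,"dy": -25,"dz": -3,"wx": 0.406,"wy": 0,"wz": 0.535,"grip": 4.97},{"dx": 11.7,"dy": -25.7,"dz": -3,"wx": 0.418,"wy": 0.004,"wz": 0.55,"grip": 4.97}]}}

```text
clock: 16.55
eef_pos: [0.4988, -0.2628, 0.1801]
tool_rot: [0.228, 0.921, -0.077, 0.306]
ft_force: [0.9, 0.6, -0.6]
grip_width: 0.0499
grasp_force: 10.6
```

Call:
{"method": "arm_command", "body": {"increments": [{"dx": 0,"dy": 0,"dz": 0,"wx": 0,"wy": 0,"wz": 0,"grip": 4.97},{"dx": 0,"dy": 0,"dz": 0,"wx": 0,"wy": 0,"wz": 0,"grip": 4.97}]}}

```text
clock: 16.75
eef_pos: [0.5013, -0.2608, 0.1824]
tool_rot: [0.225, 0.921, -0.076, 0.308]
ft_force: [-0.7, 0.4, -1.5]
grip_width: 0.0498
grasp_force: 10.6
```

Run:
```python
from h import *
p,Rc=tf(); M=Rc.as_matrix(); print('tilt',np.arccos(-M[2,2]),'roll',M[2,1],p)
q,Rt=tcp([.4915,-.2565,.085],-.4816,.65,0); move([q[0],q[1],.070],Rt,p,Rc)
```

```text
tilt 0.6446189357801072 roll -0.0013185511729046917 [ 0.5013 -0.2608  0.1824]
d cm [ 6.69 -0.05  9.03] w [-0.    -0.005  0.002]
```

Call:
{"method": "arm_command", "body": {"increments": [{"dx": 0.6,"dy": 0,"dz": 0.8,"wx": 0,"wy": 0,"wz": 0,"grip": 4.97},{"dx": 1.8,"dy": 0,"dz": 2.4,"wx": 0,"wy": 0,"wz": 0,"grip": 4.97},{"dx": 3.2,"dy": 0,"dz": 4.3,"wx": 0,"wy": 0,"wz": 0,"grip": 4.97},{"dx": 4.5,"dy": 0,"dz": 6,"wx": 0,"wy": 0,"wz": 0,"grip": 4.97},{"dx": 5.4,"dy": 0,"dz": 7.2,"wx": 0,"wy": 0,"wz": 0,"grip": 4.97},{"dx": 5.9,"dy": 0,"dz": 7.9,"wx": 0,"wy": 0,"wz": 0,"grip": 4.97},{"dx": 6.2,"dy": 0,"dz": 8.3,"wx": 0,"wy": 0,"wz": 0,"grip": 4.97},{"dx": 6.35,"dy": 0,"dz": 8.5,"wx": 0,"wy": 0,"wz": 0,"grip": 4.97},{"dx": 6.35,"dy": 0,"dz": 8.5,"wx": 0,"wy": 0,"wz": 0,"grip": 4.97}]}}

```text
clock: 17.65
eef_pos: [0.5027, -0.2616, 0.0776]
tool_rot: [0.225, 0.921, -0.076, 0.309]
ft_force: [-0.7, -0.7, -0.6]
grip_width: 0.0498
grasp_force: 10.6
```

Call:
{"method": "arm_command", "body": {"increments": [{"dx": 0.15,"dy": 0,"dz": 0.2,"wx": 0,"wy": 0,"wz": 0,"grip": 4.97},{"dx": 0.27,"dy": 0,"dz": 0.36,"wx": 0,"wy": 0,"wz": 0,"grip": 4.97},{"dx": 0.33,"dy": 0,"dz": 0.44,"wx": 0,"wy": 0,"wz": 0,"grip": 4.97},{"dx": 0.36,"dy": 0,"dz": 0.48,"wx": 0,"wy": 0,"wz": 0,"grip": 4.97},{"dx": 0.36,"dy": 0,"dz": 0.48,"wx": 0,"wy": 0,"wz": 0,"grip": 4.97}]}}

```text
clock: 18.15
eef_pos: [0.5022, -0.2617, 0.0712]
tool_rot: [0.226, 0.921, -0.076, 0.308]
ft_force: [0.3, -1.0, -1.7]
grip_width: 0.0499
grasp_force: 10.6
```

Call:
{"method": "arm_command", "body": {"increments": [{"dx": 0.03,"dy": 0,"dz": 0.04,"wx": 0,"wy": 0,"wz": 0,"grip": 4.97},{"dx": 0.07,"dy": 0,"dz": 0.09,"wx": 0,"wy": 0,"wz": 0,"grip": 4.97},{"dx": 0.07,"dy": 0,"dz": 0.09,"wx": 0,"wy": 0,"wz": 0,"grip": 4.97}]}}

```text
clock: 18.45
eef_pos: [0.5024, -0.2617, 0.0702]
tool_rot: [0.225, 0.921, -0.076, 0.308]
ft_force: [-0.4, -0.1, -0.7]
grip_width: 0.0498
grasp_force: 10.6
```

Call:
{"method": "arm_command", "body": {"increments": [{"dx": 0.03,"dy": 0,"dz": 0.04,"wx": 0,"wy": 0,"wz": 0,"grip": 4.97},{"dx": 0.03,"dy": 0,"dz": 0.04,"wx": 0,"wy": 0,"wz": 0,"grip": 4.97}]}}

```text
clock: 18.65
eef_pos: [0.5028, -0.2619, 0.0702]
tool_rot: [0.225, 0.921, -0.076, 0.309]
ft_force: [-0.3, 1.4, 2.2]
grip_width: 0.0498
grasp_force: 10.7
```

Call:
{"method": "arm_command", "body": {"increments": [{"dx": 0,"dy": 0,"dz": 0,"wx": 0,"wy": 0,"wz": 0,"grip": 5.02},{"dx": 0,"dy": 0,"dz": 0,"wx": 0,"wy": 0,"wz": 0,"grip": 5.15},{"dx": 0,"dy": 0,"dz": 0,"wx": 0,"wy": 0,"wz": 0,"grip": 5.5},{"dx": 0,"dy": 0,"dz": 0,"wx": 0,"wy": 0,"wz": 0,"grip": 6.2},{"dx": 0,"dy": 0,"dz": 0,"wx": 0,"wy": 0,"wz": 0,"grip": 6.8},{"dx": 0,"dy": 0,"dz": 0,"wx": 0,"wy": 0,"wz": 0,"grip": 6.8}]}}

```text
clock: 19.25
eef_pos: [0.5022, -0.2617, 0.0695]
tool_rot: [0.225, 0.921, -0.076, 0.308]
ft_force: [0.3, -1.3, -0.2]
grip_width: 0.0679
grasp_force: 0.0
```

Call:
{"method": "arm_command", "body": {"increments": [{"dx": 0,"dy": 0,"dz": -0.7,"wx": 0,"wy": 0,"wz": 0,"grip": 6.8},{"dx": 0,"dy": 0,"dz": -2,"wx": 0,"wy": 0,"wz": 0,"grip": 6.8},{"dx": 0,"dy": 0,"dz": -4,"wx": 0,"wy": 0,"wz": 0,"grip": 6.8},{"dx": 0,"dy": 0,"dz": -7,"wx": 0,"wy": 0,"wz": 0,"grip": 6.8},{"dx": 0,"dy": 0,"dz": -11,"wx": 0,"wy": 0,"wz": 0,"grip": 6.8},{"dx": 0,"dy": 0,"dz": -15,"wx": 0,"wy": 0,"wz": 0,"grip": 6.8},{"dx": 0,"dy": 0,"dz": -19,"wx": 0,"wy": 0,"wz": 0,"grip": 3},{"dx": 0,"dy": 0,"dz": -23,"wx": 0,"wy": 0,"wz": 0,"grip": 0}]}}

```text
clock: 20.05
eef_pos: [0.378, -0.1965, 0.2546]
tool_rot: [0.225, 0.921, -0.076, 0.309]
ft_force: [1.6, -0.8, 0.2]
grip_width: 0.0398
grasp_force: 0.0
```

Run:
```python
from h import *
p,d,c=shot('top','t4'); P=cloud(d,c); W=P.reshape(-1,3)
C=np.array([.4525,-.296]); a=np.radians(45.856); ty=np.array([np.cos(a),np.sin(a)]); tx=np.array([ty[1],-ty[0]])
for n,z,x,y in [('squat',.086,.416,-.335),('tall',.122,.4915,-.2565)]:
    m=(abs(W[:,2]-z)<.006)&(np.hypot(W[:,0]-x,W[:,1]-y)<.05); q=W[m]; e=(q.min(0)+q.max(0))/2
    A=np.c_[q[:,:2],np.ones(len(q))]; print(n,e,'tray',(e[:2]-C)@tx,(e[:2]-C)@ty,'slope',np.linalg.lstsq(A,q[:,2],rcond=None)[0][:2],m.sum())
# lever / counter
m=(np.hypot(W[:,0]-.4435,W[:,1]-.010)<.03)&(W[:,2]>.095)&(W[:,2]<.125); print('knob',W[m].mean(0),W[m].min(0),W[m].max(0),m.sum())
cp,Rc=tf(); print(cp)
# tool vertical, tool y along counter x (az 12)
for az in (AZ+np.pi/2,AZ-np.pi/2): move([.4375,.045,.20],tgt(az,0),cp,Rc)
im=p[:,:,::-1][130:280,300:500]; cv2.imwrite('pics/t4c.png',cv2.resize(im,None,fx=3.5,fy=3.5,interpolation=cv2.INTER_CUBIC))
```

```text
squat [ 0.4177 -0.3349  0.0862] tray 0.0021273189554910287 -0.052181053183631435 slope [ 0.0113 -0.0067] 338
tall [ 0.4909 -0.2538  0.1221] tray -0.0018888094764520121 0.05703432375910373 slope [0.003  0.0277] 209
knob [0.4438 0.0101 0.11  ] [0.437  0.0007 0.0959] [0.4515 0.0179 0.1155] 31
[ 0.3781 -0.1966  0.2606]
d cm [ 8.35 24.18  1.18] w [-0.736  0.345 -2.163]
d cm [ 8.35 24.18  1.18] w [0.287 0.613 0.848]
```

View pics/t4c.png

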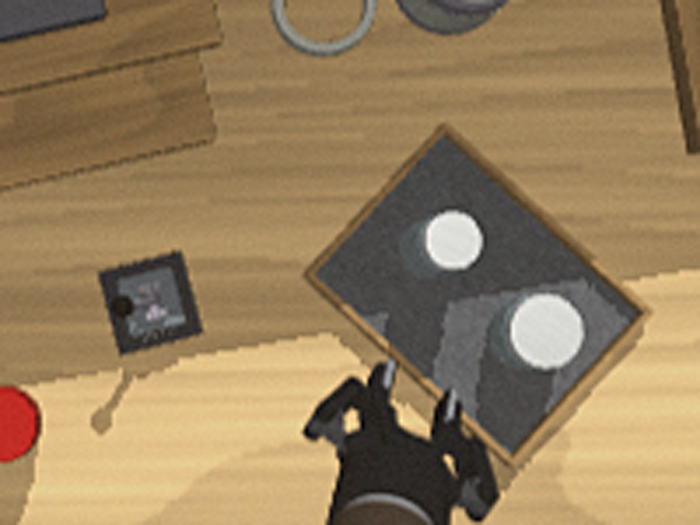

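Both jars stand upright in the tray, with lids at crop (453,240) and (547,330). The knob is at (122,306). Next I move over to the lever with the fingers closed.

Call:
{"method": "arm_command", "body": {"increments": [{"dx": 0.8,"dy": 2.4,"dz": 0.1,"wx": 0.03,"wy": 0.06,"wz": 0.08,"grip": 0},{"dx": 1.7,"dy": 4.8,"dz": 0.2,"wx": 0.06,"wy": 0.12,"wz": 0.17,"grip": 0},{"dx": 2.5,"dy": 7.3,"dz": 0.4,"wx": 0.09,"wy": 0.18,"wz": 0.25,"grip": 0},{"dx": 3.3,"dy": 9.7,"dz": 0.5,"wx": 0.11,"wy": 0.25,"wz": 0.34,"grip": 0},{"dx": 4.2,"dy": 12.1,"dz": 0.6,"wx": 0.14,"wy": 0.31,"wz": 0.42,"grip": 0},{"dx": 5,"dy": 14.5,"dz": 0.7,"wx": 0.17,"wy": 0.37,"wz": 0.51,"grip": 0},{"dx": 5.8,"dy": 16.9,"dz": 0.8,"wx": 0.2,"wy": 0.43,"wz": 0.59,"grip": 0},{"dx": 6.7,"dy": 19.3,"dz": 0.9,"wx": 0.23,"wy": 0.49,"wz": 0.68,"grip": 0},{"dx": 7.5,"dy": 21.8,"dz": 1.1,"wx": 0.26,"wy": 0.55,"wz": 0.76,"grip": 0},{"dx": 8.35,"dy": 24.2,"dz": 1.2,"wx": 0.287,"wy": 0.613,"wz": 0.848,"grip": 0}]}}

```text
clock: 21.1
eef_pos: [0.439, 0.046, 0.193]
tool_rot: [0.63, 0.776, -0.001, -0.006]
ft_force: [0.0, 0.1, -0.5]
grip_width: -0.0003
grasp_force: 0.0
```

Call:
{"method": "arm_command", "body": {"increments": [{"dx": 0,"dy": 0,"dz": 0,"wx": 0,"wy": 0,"wz": 0,"grip": 0},{"dx": 0,"dy": 0,"dz": 0,"wx": 0,"wy": 0,"wz": 0,"grip": 0}]}}

```text
clock: 21.3
eef_pos: [0.4384, 0.0442, 0.1927]
tool_rot: [0.628, 0.778, -0.002, -0.004]
ft_force: [-0.4, 0.8, -0.1]
grip_width: 0.0
grasp_force: 0.0
```

Run:
```python
from h import *
p,Rc=tf(); print(p,monitor.get_obs()['joint_pos'],monitor.get_obs()['grip_width']); print(Rc.as_matrix())
move([.4355,.0485,.095],tgt(AZ-np.pi/2,0),p,Rc)
```

```text
[0.4384 0.0442 0.1927] [ 0.098   0.1528 -0.2079  1.2188  0.0038  1.4571] 4.0915131917257754e-05
[[-0.2101  0.9776 -0.009 ]
 [ 0.9777  0.2101  0.0029]
 [ 0.0048 -0.0082 -1.    ]]
d cm [ 0.43 -0.11  9.78] w [-0.008 -0.005  0.002]
```

Call:
{"method": "arm_command", "body": {"increments": [{"dx": 0.4,"dy": -0.1,"dz": 2,"wx": 0,"wy": 0,"wz": 0,"grip": 0},{"dx": 0.4,"dy": -0.1,"dz": 5,"wx": 0,"wy": 0,"wz": 0,"grip": 0},{"dx": 0.4,"dy": -0.1,"dz": 8,"wx": 0,"wy": 0,"wz": 0,"grip": 0},{"dx": 0.4,"dy": -0.1,"dz": 9.8,"wx": 0,"wy": 0,"wz": 0,"grip": 0},{"dx": 0.4,"dy": -0.1,"dz": 9.8,"wx": 0,"wy": 0,"wz": 0,"grip": 0}]}}

```text
clock: 21.8
eef_pos: [0.4331, 0.0477, 0.0933]
tool_rot: [0.629, 0.777, -0.003, -0.006]
ft_force: [-1.4, -0.4, 0.0]
grip_width: -0.0002
grasp_force: 0.0
```

Call:
{"method": "arm_command", "body": {"increments": [{"dx": -0.6,"dy": 0,"dz": 0,"wx": 0,"wy": 0,"wz": 0,"grip": 0},{"dx": -1.3,"dy": 0,"dz": 0,"wx": 0,"wy": 0,"wz": 0,"grip": 0},{"dx": -2,"dy": 0,"dz": 0,"wx": 0,"wy": 0,"wz": 0,"grip": 0},{"dx": -2.8,"dy": 0,"dz": 0,"wx": 0,"wy": 0,"wz": 0,"grip": 0},{"dx": -3.6,"dy": 0,"dz": 0,"wx": 0,"wy": 0,"wz": 0,"grip": 0},{"dx": -4.4,"dy": 0,"dz": 0,"wx": 0,"wy": 0,"wz": 0,"grip": 0},{"dx": -5.2,"dy": 0,"dz": 0,"wx": 0,"wy": 0,"wz": 0,"grip": 0},{"dx": -5.8,"dy": 0,"dz": 0,"wx": 0,"wy": 0,"wz": 0,"grip": 0},{"dx": -5.8,"dy": 0,"dz": 0,"wx": 0,"wy": 0,"wz": 0,"grip": 0}]}}

```text
clock: 22.7
eef_pos: [0.4486, -0.0088, 0.0945]
tool_rot: [0.63, 0.777, -0.001, -0.004]
ft_force: [0.7, 2.7, 0.9]
grip_width: -0.0001
grasp_force: 1.2
```

Call:
{"method": "arm_command", "body": {"increments": [{"dx": -0.3,"dy": 0,"dz": 0,"wx": 0,"wy": 0,"wz": 0,"grip": 0},{"dx": -0.6,"dy": 0,"dz": 0,"wx": 0,"wy": 0,"wz": 0,"grip": 0},{"dx": -0.8,"dy": 0,"dz": 0,"wx": 0,"wy": 0,"wz": 0,"grip": 0}]}}

```text
clock: 23.0
eef_pos: [0.4496, -0.0156, 0.0941]
tool_rot: [0.629, 0.777, -0.001, -0.005]
ft_force: [0.8, 3.7, -2.9]
grip_width: 0.0004
grasp_force: 1.8
```

Call:
{"method": "arm_command", "body": {"increments": [{"dx": -0.2,"dy": 0,"dz": 0,"wx": 0,"wy": 0,"wz": 0,"grip": 0},{"dx": -0.4,"dy": 0,"dz": 0,"wx": 0,"wy": 0,"wz": 0,"grip": 0},{"dx": -0.4,"dy": 0,"dz": 0,"wx": 0,"wy": 0,"wz": 0,"grip": 0}]}}

```text
clock: 23.3
eef_pos: [0.4499, -0.0197, 0.0941]
tool_rot: [0.629, 0.777, -0.001, -0.005]
ft_force: [-0.8, 4.4, -3.1]
grip_width: 0.0003
grasp_force: 2.0
```

Call:
{"method": "arm_command", "body": {"increments": [{"dx": -0.2,"dy": 0,"dz": 0,"wx": 0,"wy": 0,"wz": 0,"grip": 0},{"dx": -0.3,"dy": 0,"dz": 0,"wx": 0,"wy": 0,"wz": 0,"grip": 0},{"dx": -0.3,"dy": 0,"dz": 0,"wx": 0,"wy": 0,"wz": 0,"grip": 0}]}}

```text
clock: 23.6
eef_pos: [0.4502, -0.0213, 0.0941]
tool_rot: [0.629, 0.778, -0.0, -0.007]
ft_force: [-1.2, 8.3, -3.6]
grip_width: 0.0004
grasp_force: 4.2
```

Call:
{"method": "arm_command", "body": {"increments": [{"dx": -0.2,"dy": 0,"dz": 0,"wx": 0,"wy": 0,"wz": 0,"grip": 0},{"dx": -0.2,"dy": 0,"dz": 0,"wx": 0,"wy": 0,"wz": 0,"grip": 0}]}}

```text
clock: 23.8
eef_pos: [0.4503, -0.0216, 0.094]
tool_rot: [0.628, 0.778, 0.001, -0.008]
ft_force: [-1.7, 11.7, -1.8]
grip_width: 0.0001
grasp_force: 6.6
```

Run:
```python
from h import *
p,d,c=shot('top','t5'); s,_,_=shot('scene','s5')
a=cv2.resize(p[190:240,310:380],(560,400),interpolation=cv2.INTER_CUBIC)
cv2.imwrite('pics/lev.png',a[:,:,::-1])
W=cloud(d,c).reshape(-1,3); O=np.array([.4494,-.0154]); L=(W[:,:2]-O)
ly=L@np.array([-np.sin(AZ),np.cos(AZ)]); lx=L@np.array([np.cos(AZ),np.sin(AZ)])
m=(abs(lx)<.02)&(ly<-.012)&(ly>-.06)&(W[:,2]>.08)&(W[:,2]<.13); print(m.sum(), ly[m].min() if m.any() else 0, W[m].mean(0))
```

```text
0 0 [nan nan nan]<stdin>:7: RuntimeWarning: Mean of empty slice.
  ret = um.true_divide(
```

The stiff force rise at the expected finger position (-6 mm) shows the lever is at its stop. I'll release it.

Call:
{"method": "arm_command", "body": {"increments": [{"dx": 0.6,"dy": 0,"dz": 0,"wx": 0,"wy": 0,"wz": 0,"grip": 0},{"dx": 1.4,"dy": 0,"dz": 0,"wx": 0,"wy": 0,"wz": 0,"grip": 0},{"dx": 2.4,"dy": 0,"dz": 0,"wx": 0,"wy": 0,"wz": 0,"grip": 0},{"dx": 3.4,"dy": 0,"dz": 0,"wx": 0,"wy": 0,"wz": 0,"grip": 0},{"dx": 4.4,"dy": 0,"dz": 0,"wx": 0,"wy": 0,"wz": 0,"grip": 0},{"dx": 5.4,"dy": 0,"dz": 0,"wx": 0,"wy": 0,"wz": 0,"grip": 0},{"dx": 6.4,"dy": 0,"dz": 0,"wx": 0,"wy": 0,"wz": 0,"grip": 0},{"dx": 7.4,"dy": 0,"dz": 0,"wx": 0,"wy": 0,"wz": 0,"grip": 0},{"dx": 7.6,"dy": 0,"dz": 0,"wx": 0,"wy": 0,"wz": 0,"grip": 0}]}}

```text
clock: 24.8
eef_pos: [0.4358, 0.0507, 0.0951]
tool_rot: [0.629, 0.778, -0.001, -0.004]
ft_force: [0.1, -0.6, 0.0]
grip_width: 0.0002
grasp_force: 0.0
```

Call:
{"method": "arm_command", "body": {"increments": [{"dx": 0,"dy": 0,"dz": -4,"wx": 0,"wy": 0,"wz": 0,"grip": 0},{"dx": 0,"dy": 0,"dz": -8,"wx": 0,"wy": 0,"wz": 0,"grip": 0},{"dx": 0,"dy": -4,"dz": -12,"wx": 0,"wy": 0,"wz": 0,"grip": 0},{"dx": 0,"dy": -8,"dz": -15,"wx": 0,"wy": 0,"wz": 0,"grip": 0},{"dx": 0,"dy": -12,"dz": -15,"wx": 0,"wy": 0,"wz": 0,"grip": 0},{"dx": 0,"dy": -12,"dz": -15,"wx": 0,"wy": 0,"wz": 0,"grip": 0},{"dx": 0,"dy": -12,"dz": -15,"wx": 0,"wy": 0,"wz": 0,"grip": 0}]}}

```text
clock: 25.5
eef_pos: [0.3197, 0.0238, 0.2465]
tool_rot: [0.629, 0.777, -0.0, -0.003]
ft_force: [0.0, 0.5, 0.3]
grip_width: 0.0003
grasp_force: 0.0
```

Run:
```python
from h import *
p,d,c=shot('top','t6'); W=cloud(d,c).reshape(-1,3)
m=(np.hypot(W[:,0]-.4435,W[:,1]-.010)<.03)&(W[:,2]>.095)&(W[:,2]<.125); print('knob',W[m].mean(0),m.sum())
for n,z,x,y in [('squat',.086,.416,-.335),('tall',.122,.4915,-.2565)]:
    m=(abs(W[:,2]-z)<.006)&(np.hypot(W[:,0]-x,W[:,1]-y)<.05); q=W[m]; print(n,(q.min(0)+q.max(0))/2,m.sum())
```

```text
knob [0.4437 0.0098 0.11  ] 32
squat [ 0.4177 -0.3346  0.086 ] 338
tall [ 0.4909 -0.2538  0.122 ] 214
```

View pics/t6.png

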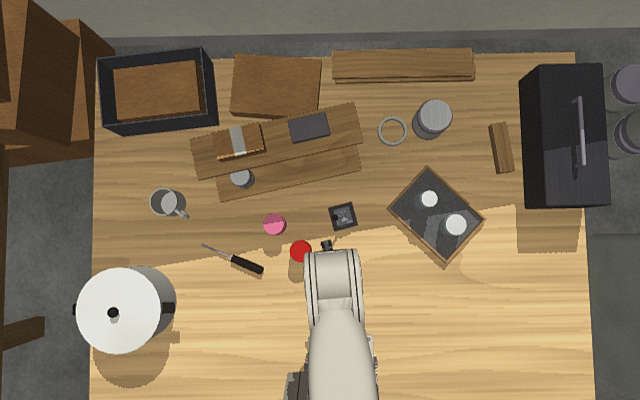

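Both jars stand in the tray at (429,198) and (456,224). The knob is back at rest, everything else is where it was, and the arm is clear.

```bash
python3 -c "
from h import *
print(job.job_done())"
```

```text
the job is handed in; nothing more can be done
None
```

The job is handed in: both jars stand upright in the tray, and I swung the lever to its stop and let it spring back to rest. The final top view shows the can and other loose things where they were, and the clock was at about 25.5 s. The judge gave no verdict.

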